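# Level the rocking tinting balance

### The job

The square tinting balance on the paint-shop counter rocks because one of its four corner feet has worked up: its wing grip stands askew, while the other three are in line with the sides of the balance. Screw that foot down, clockwise seen from above, until its wing is in line like the others and the balance stands level and firm on all four feet. Leave the balance where it stands and let go.

Things in the scene. Friction and masses are not known exactly. Their poses are not given: they have to be found in the camera images.
- balance: Low square balance, loose on the counter, 3 kg, any way round. Grey base 222 x 222 mm, white housing, pan 70 mm high with a tin on it (top 120 mm). Origin: its centre at counter level; z up, x and y along its sides; display on its -x side. Screw feet at x, y = +-90 mm, each with a black wing grip: bar 44 long, 12 thick, from 78 to 104 mm above the counter.
- leveller (a joint): Turn (rad) of the loose foot at x -90, y +90 mm of the balance. Grows clockwise seen from above: drives the foot down 3 mm per rad, lifting that corner; the wing keeps its height. 0: long as the others, bar along the balance's x, as the other three (locked) are. Starts at -1.3 to -0.8; range -1.5 to 0.7, no stop felt at 0; 0.1 N m of friction, stays where left.
- leveller_grip (a point): Middle of the loose foot's wing bar, on the screw axis, about 91 mm above the counter. Turns with the wing: x runs along the 44 mm bar, y across its 12 mm thickness, z up. Within 60 mm of it nothing of the balance is higher than 70 mm.
- far_foot: The foot diagonally opposite the loose one, at x +90, y -90 mm of the balance, with the same wing, locked. Origin: under its soft rubber pad (30 mm across, gives about 1 mm). At the start it hovers 1 to 3 mm off the counter; with the balance level it bears on it.

How it is judged:
By the outcome, as a careful person would: the job done as asked, in the order asked, and still so for the second after the job is handed in, with the robot touching nothing.
It also fails if it takes over 32 s, if anything falls off the work surface, if the arm or the gripper's body presses on something with over 40 N, if the wrist force passes 120 N, or if a joint passes its speed limit or range.

### The arm

A 6-joint arm with a two-finger parallel gripper is mounted at the origin on the work surface. World frame = base frame: x ahead of the robot, y to its left, z up, the work surface at z = 0. Lengths are in mm, angles in rad, forces in N, time in s.
With the tool pointing down it reaches from about 275 to 1000 mm from the base axis. Payload 8.4 kg.
Tool frame: the origin (TCP) lies between the finger pads; the fingertips stand r.finger_overhang ahead of it and the grasp point (between the pads) is the TCP (r.finger_overhang is the distance from the TCP to the fingertips, in mm); z points along the fingers, y is the line along which they close (so a half turn about z gives the same grasp; the last joint's range is limited). The gripper opens to 85 mm and grips with 20 to 120 N. Pads are 22 mm wide; open, the fingers measure 114 mm over their backs; the gripper's body (76 mm by 85 mm) begins 54 mm behind the grasp point. The pads swing forward as they close: fully open they stand 13 mm farther back than shut.
Start: joints at [1.299, 0.353, 1.633, -0, 1.155, -0.002], TCP at [166.585, 602.393, 250.281] pointing down, gripper open.
Joint ranges: [-2.63, 2.63], [-0.92, 2.1], [0.06, 2.66], [-1.3, 4.44], [0, 2.69], [-3.02, 3.02]. Speed limits (rad/s): [2.22, 2.22, 2.79, 3.14, 3.14, 3.14].

### API

Orientations are given as [roll, pitch, yaw] about the fixed x, y, z axes, in that order (R = Rz(yaw) Ry(pitch) Rx(roll)).
In Python, from rig import r, cams, sign_off gives the robot as it stands.
- The arm moves only by the shell command python3 -m crank 'ROWS' [FORCE]. ROWS is JSON, a list of rows, each a list of 7 numbers: the shift along the tool's x, y, z in m, then the turn, a rotation vector about the tool's x, y, z in rad, then the closure, from 0 (fully open) to 1 (shut). In form: [[dx, dy, dz, ax, ay, az, gripper], ...]. A call has 1 to 5 rows; each row is the pose to reach, as a shift and turn from the pose commanded when the call began, along the tool's axes at that moment; what a row does not reach only later rows make up. A row lasts 1/10 s, in which the tool goes at most 50 mm and 8.59 degrees, less where a joint would pass 70% of its speed; a pose out of reach is approached as far as the arm can. A call with a gripper value outside its range is refused whole. The fingers move at their own pace and stop on an object; FORCE is the grip in N (left out, the last holds). Time passes only in rows, so rows that repeat a pose let the fingers close. It gives the time, the measured TCP pose, the force, the opening and the grip force at its end, in the units of the state.
- r.sense(): the state, without advancing time (a new reading comes with each control period).
- cams.grab_frame(name): name is "scene" or "side" or "wrist"; returns a dict with "image" (480x640x3 uint8, red, green, blue), "fx", "fy", "cx", "cy" (pixels), "D" ([k1, k2, p1, p2, k3] as OpenCV has them; the pictures are not rectified), "position" and "orientation" of the camera in the world. Camera axes: x right, y down, z forward; pixel columns grow to the right and rows downward; lengths in mm; the calibration is good to about 2 mm. A picture is of the moment at which its call begins. There is no depth.
- sign_off(): hands the job in; it is judged then, once.
The state is a dict: "clock": time; "qpos": joint angles; "qvel": joint speeds; "joint_efforts": joint torques, N m; "eef_pos": TCP position; "tcp_rot": TCP orientation; "contact_force": force on the tool from outside, world axes, zero at the start; "wrist_torque": the same for the moment, N m; "opening": opening from 0.0 (shut) to 1.0 (fully open); "grasp_force": force on a finger pad.
Only numpy, scipy, OpenCV 4.12 (cv2) and the standard library are available. Lean on these libraries where they do the work, as an engineer would, in place of code of your own. Each camera call takes 0.05 s, during which the arm holds its last target. There are 200 camera calls.

## Working session

There is one attempt and no reset: what is moved stays moved. The work goes in short steps, Python scripts to look and compute and a shell command to move; the robot and the scene stay as the last step left them, time stands still between calls to the robot, and variables do not carry over. Pictures are saved under pics/ and viewed, at most 10 in all, crops included, and the job is handed in when it is done.

```bash
mkdir -p pics; ls; python3 - <<'E'
from rig import r,cams
import cv2,numpy as np
ims=[]
for n in ["scene","side","wrist"]:
    f=cams.grab_frame(n); cv2.imwrite(f"pics/{n}0.png",f["image"][:,:,::-1]); print(n,f["fx"],f["cx"],f["cy"],f["D"],f["position"],f["orientation"])
print(r.sense(), r.finger_overhang)
E
```

```text
pics
scene 474.2708512421212 314.1166788355283 236.75519396139464 [-0.01753335  0.          0.          0.          0.        ] [ 810.69980541 -245.66195985  651.21141012] [-2.55712514 -0.01322474  0.77841296]
side 579.6137617759136 317.2108825278867 235.53079305725691 [0.01838152 0.         0.         0.         0.        ] [547.28416338 484.89743092 551.91012759] [-2.34993664e+00  1.05549999e-03 -3.11724207e+00]
wrist 363.81030824103146 321.0646886024779 239.99501334465373 [-0.02918573  0.          0.          0.          0.        ] [ 86.37684337 624.56296074 372.97258226] [2.81914439e+00 1.98575869e-03 1.30037799e+00]
{'clock': 0.15, 'qpos': array([ 1.29859192e+00,  3.53516167e-01,  1.63393837e+00, -2.71874732e-05,
        1.15520778e+00, -2.39007744e-03]), 'qvel': array([ 0.00065266, -0.00097634, -0.00391551,  0.00214363,  0.00152779,
        0.00012291]), 'joint_efforts': array([ 7.36764432e-04, -6.05633068e+01, -3.42336845e+01, -3.60456113e-05,
        6.15918878e-03, -1.86050897e-05]), 'eef_pos': array([166.50743514, 602.06608535, 249.72787063]), 'tcp_rot': array([-3.14052294e+00,  2.23048499e-05,  2.87178933e+00]), 'contact_force': array([-0.06761331, -0.33216581,  0.32529748]), 'wrist_torque': array([0.03209164, 0.03888628, 0.00936677]), 'grasp_force': 0.0, 'opening': 1.0012185315023083} 19.0
```

View pics/scene0.png

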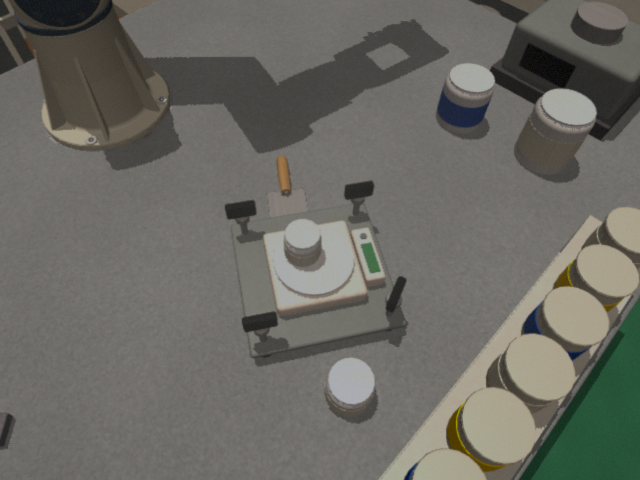

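View pics/wrist0.png

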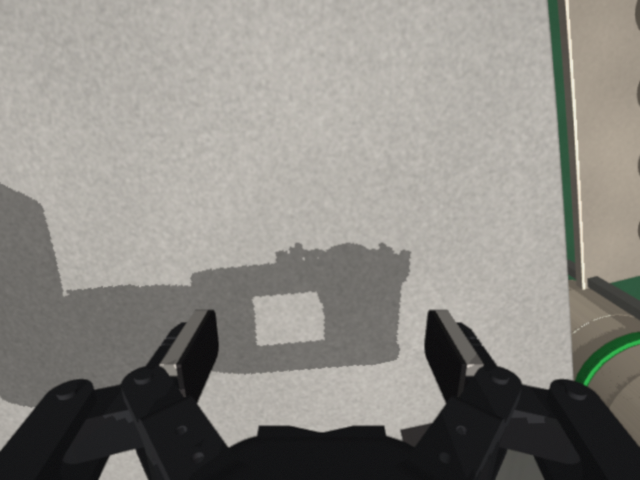

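The scene picture shows wings at about (240,210), (359,190), (260,321), and the askew one at (397,294), beside the display. I'll look closer.

```bash
cat > h.py <<'E'
import numpy as np,cv2
from scipy.spatial.transform import Rotation as R
def ray(f,uv,z):
    K=np.array([[f["fx"],0,f["cx"]],[0,f["fy"],f["cy"]],[0,0,1.]])
    p=cv2.undistortPoints(np.array(uv,float).reshape(-1,1,2),K,np.array(f["D"])).reshape(-1,2)
    d=R.from_euler('xyz',f["orientation"]).apply(np.c_[p,np.ones(len(p))])
    c=np.array(f["position"]); return c+d*((z-c[2])/d[:,2])[:,None]
E
python3 - <<'E'
import cv2
a=cv2.imread('pics/scene0.png')[160:370,210:430]
a=cv2.resize(a,None,fx=2.8,fy=2.8,interpolation=2); cv2.imwrite('pics/sc1.png',a)
E
```

```text
(no output)
```

View pics/sc1.png

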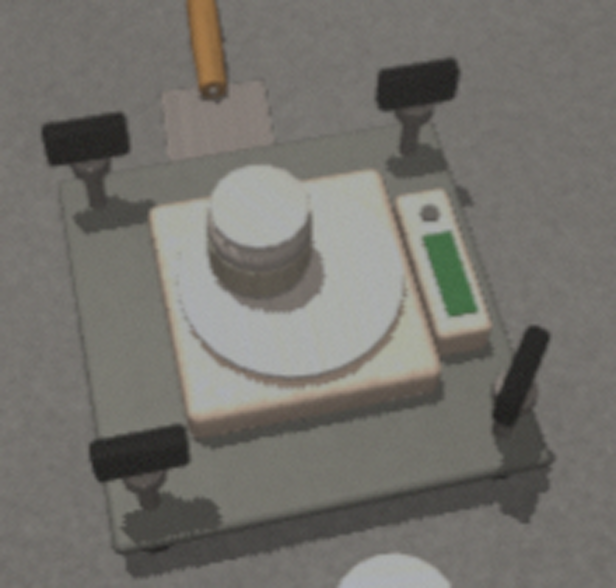

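View pics/side0.png

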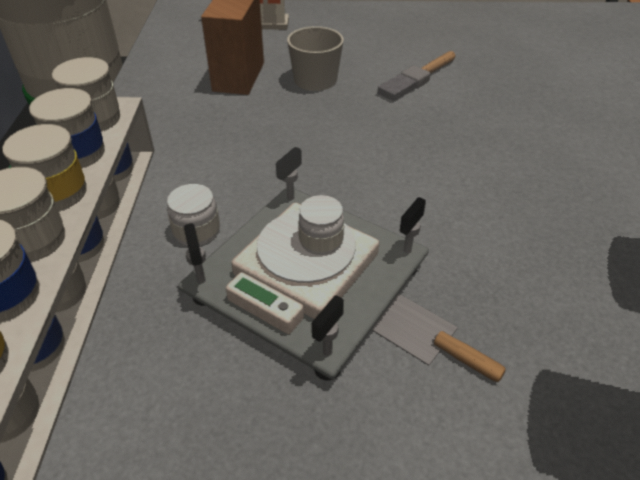

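The crop shows wing centres at (87,138), (418,84), (140,452) and the loose one at (522,376), its bar running (508,420)-(538,332). The side view has the loose wing at (194,244) and the others at (289,163), (413,216) and (327,318).

```bash
python3 - <<'E'
from rig import r,cams
from h import *
f=cams.grab_frame("scene"); g=cams.grab_frame("side")
s=np.array([[87,138],[418,84],[140,452],[522,376]])/2.8+[210,160]
P=ray(f,s,91); Q=ray(g,[[413,216],[327,318],[289,163],[194,244]],91)
print(P.round(),Q.round()); M=(P+Q)/2; print(M.round(1))
for i,j in [(0,1),(2,3),(0,2),(1,3)]:
    d=M[j]-M[i]; print(i,j,np.hypot(*d[:2]),np.arctan2(d[1],d[0]))
e=ray(f,np.array([[508,420],[538,332]])/2.8+[210,160],95); print(e, np.arctan2(*(e[1]-e[0])[1::-1]))
s=r.sense(); print(s['eef_pos'],s['tcp_rot'],R.from_euler('xyz',s['tcp_rot']).as_matrix().round(3), s['clock'])
E
```

```text
[[ 446.  -18.   91.]
 [ 544.  133.   91.]
 [ 598. -117.   91.]
 [ 696.   36.   91.]] [[ 448.  -17.   91.]
 [ 547.  134.   91.]
 [ 599. -115.   91.]
 [ 696.   35.   91.]]
[[ 446.9  -17.5   91. ]
 [ 545.5  133.4   91. ]
 [ 598.3 -115.5   91. ]
 [ 696.    35.3   91. ]]
0 1 180.2369843435502 0.991768803854138
2 3 179.69041463017132 0.9957318504754915
0 2 180.3704818243932 -0.5747820936516328
1 3 179.65686871205145 -0.5778153951541442
[[706.33052706  11.5997685   95.        ]
 [687.34887587  57.08527559  95.        ]] 1.9661372513496151
[166.49717599 602.22029609 249.93107208] [-3.14094193e+00  1.01000144e-05  2.87185291e+00] [[-0.964  0.266 -0.   ]
 [ 0.266  0.964 -0.001]
 [-0.    -0.001 -1.   ]] 0.25
```

```bash
cat >> h.py <<'E'
def go(goal,yaw):
    from rig import r
    s=r.sense(); Rm=R.from_euler('xyz',s['tcp_rot']); G=R.from_euler('xyz',[np.pi,0,yaw])
    print('rows', (Rm.inv().apply(np.array(goal)-s['eef_pos'])/1000).round(4), (Rm.inv()*G).as_rotvec().round(4),'t',s['clock'],'F',s['contact_force'].round(1),'T',s['wrist_torque'].round(2),'op',round(s['opening'],3),'gf',s['grasp_force'],'tcp',s['eef_pos'].round(1),s['tcp_rot'].round(3))
E
python3 -m crank '[[-0.661,-0.406,0,0,0,0.906,0],[-0.661,-0.406,0,0,0,0.906,0],[-0.661,-0.406,0,0,0,0.906,0],[-0.661,-0.406,0,0,0,0.906,0],[-0.661,-0.406,0,0,0,0.906,0]]'
python3 -c "
from h import *; go([696,35.3,250],1.966)"
```

```text
clock: 0.75
eef_pos: [338.0, 417.9, 250.4]
tcp_rot: [3.141, -0.0, 2.116]
contact_force: [1.9, 1.2, 0.5]
opening: 1.001
grasp_force: 0.0
rows [-5.128e-01  1.076e-01  4.000e-04] [ 3.0e-04 -1.0e-04  1.5e-01] t 0.75 F [1.9 1.2 0.5] T [ 0.01 -0.02 -0.03] op 1.001 gf 0.0 tcp [338.  417.9 250.4] [ 3.141 -0.     2.116]
```

```bash
python3 -m crank '[[-0.5,0.105,0,0,0,0.12,0],[-0.5,0.105,0,0,0,0.12,0],[-0.5,0.105,0,0,0,0.12,0],[-0.5,0.105,0,0,0,0.12,0],[-0.5,0.105,0,0,0,0.12,0]]' >/dev/null
python3 -c "
from h import *; go([696,35.3,250],1.966)"
```

```text
rows [-0.2602  0.085   0.0004] [ 0.0003 -0.0001  0.0357] t 1.25 F [0.2 0.5 0.2] T [0.03 0.02 0.04] op 0.998 gf 0.0 tcp [510.  236.2 250.4] [ 3.141 -0.     2.002]
```

```bash
python3 -m crank '[[-0.25,0.083,0.03,0,0,0.03,0],[-0.25,0.083,0.03,0,0,0.03,0],[-0.25,0.083,0.06,0,0,0.03,0],[-0.25,0.083,0.06,0,0,0.03,0],[-0.25,0.083,0.06,0,0,0.03,0]]' >/dev/null
python3 -m crank '[[0,0,0,0,0,0,0],[0,0,0,0,0,0,0],[0,0,0,0,0,0,0]]' >/dev/null
python3 - <<'E'
from h import *; go([696,35.3,190],1.966)
from rig import cams
f=cams.grab_frame("wrist"); cv2.imwrite("pics/w1.png",f["image"][:,:,::-1])
import pickle; pickle.dump(f,open('w1.pkl','wb'))
E
```

```text
rows [-0.0319  0.0099  0.0063] [-0.0003 -0.0004  0.006 ] t 2.05 F [-0.3  0.6 -0.6] T [-0.   -0.04 -0.02] op 1.0 gf 0.0 tcp [674.4  60.8 196.4] [-3.141 -0.     1.972]
```

View pics/w1.png

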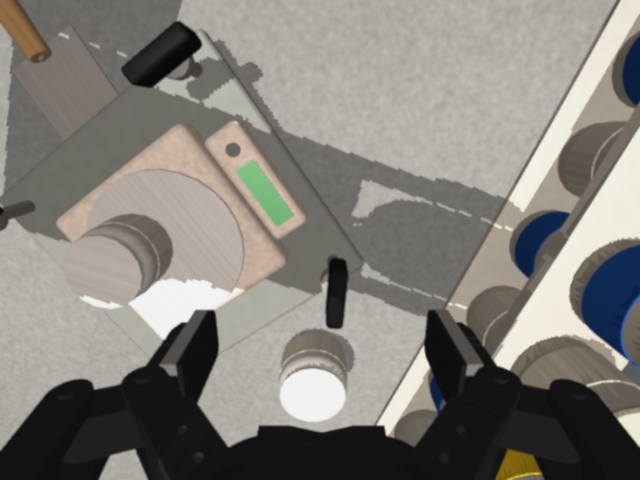

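The wrist view shows the loose wing centred at about (337,294), nearly along the tool's x, with a jar at (314,375) and the tray of jars to the right. I'll check the clearances and refine.

```bash
python3 - <<'E'
from h import *; import pickle
from rig import cams
f=pickle.load(open('w1.pkl','rb'))
print(f['position'],'wing',ray(f,[[337,294]],91),'ends',(e:=ray(f,[[338.5,262],[335,328]],91)),np.arctan2(*(e[0]-e[1])[1::-1]))
s=cams.grab_frame('scene')
for z in (0,40,80): print(z,'tray',ray(s,[[590,225],[390,475]],z).round(),'jar',ray(s,[[351,382],[348,408]],z).round())
g=cams.grab_frame('side')
for z in (0,40,60,80): print(z,'side jar',ray(g,[[191,200]],z).round(),'tray edge',ray(g,[[152,155],[20,478]],z).round())
go([696,35.3,190],1.966)
E
python3 - <<'E'
import cv2
a=cv2.imread('pics/w1.png')[240:350,270:400]
cv2.imwrite('pics/w1c.png',cv2.resize(a,None,fx=5,fy=5,interpolation=2))
E
```

```text
[641.06735709 136.52534315 319.73321077] wing [[696.45313562  33.78088581  91.        ]] ends [[687.69832648  56.18733242  91.        ]
 [706.12986201   8.22692445  91.        ]] 1.937701761408354
0 tray [[ 829.  417.    0.]
 [ 830. -119.    0.]] jar [[718. -67.   0.]
 [738. -96.   0.]]
40 tray [[ 828.  376.   40.]
 [ 829. -127.   40.]] jar [[ 724.  -78.   40.]
 [ 743. -105.   40.]]
80 tray [[ 826.  335.   80.]
 [ 828. -134.   80.]] jar [[ 729.  -89.   80.]
 [ 747. -114.   80.]]
0 side jar [[ 745. -143.    0.]] tray edge [[ 826. -248.    0.]
 [ 835.  260.    0.]]
40 side jar [[731. -97.  40.]] tray edge [[ 806. -195.   40.]
 [ 814.  276.   40.]]
60 side jar [[724. -74.  60.]] tray edge [[ 796. -168.   60.]
 [ 804.  284.   60.]]
80 side jar [[717. -52.  80.]] tray edge [[ 786. -142.   80.]
 [ 793.  292.   80.]]
rows [-0.0324  0.0095  0.007 ] [0.0007 0.0001 0.0072] t 2.2 F [-0.2 -0.3 -0.9] T [-0.02 -0.02 -0.01] op 0.997 gf 0.0 tcp [674.5  61.4 197. ] [3.141 0.    1.973]
```

View pics/w1c.png

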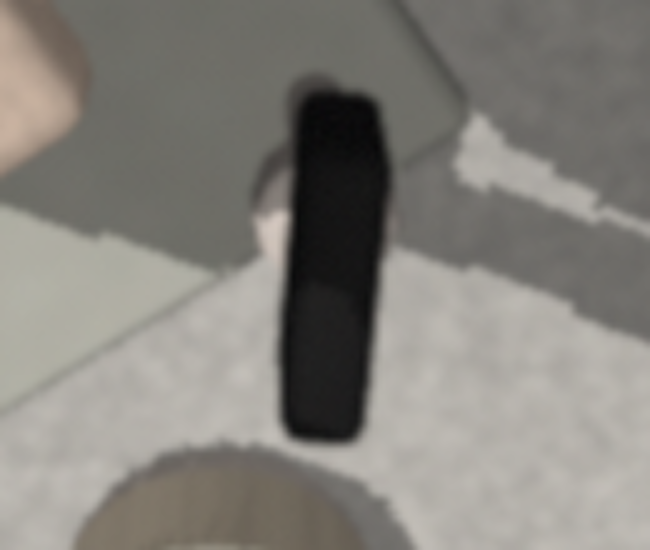

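```bash
python3 -m crank '[[-0.033,0.0095,0.03,0,0,0.02,0],[-0.033,0.0095,0.045,0,0,0.02,0],[-0.033,0.0095,0.045,0,0,0.02,0],[-0.033,0.0095,0.045,0,0,0.02,0],[-0.033,0.0095,0.045,0,0,0.02,0]]' >/dev/null
python3 -c "
from h import *; go([696.2,34.6,95],1.95)"
```

```text
rows [ 0.0003 -0.0005  0.0576] [0.0014 0.0003 0.0027] t 2.7 F [0.6 0.5 0.8] T [ 0.05 -0.01  0.02] op 1.002 gf 0.0 tcp [696.7  34.5 152.6] [3.14  0.    1.953]
```

```bash
python3 -m crank '[[0,-0.0005,0.025,0,0,0,0],[0,-0.0005,0.045,0,0,0,0.3],[0,-0.0005,0.056,0,0,0,0.3],[0,-0.0005,0.056,0,0,0,0.5],[0,-0.0005,0.056,0,0,0,0.5]]' 20
python3 - <<'E'
from h import *; go([696.2,34.6,95],1.95)
from rig import cams
f=cams.grab_frame("wrist"); cv2.imwrite("pics/w2.png",f["image"][:,:,::-1])
E
```

```text
clock: 3.2
eef_pos: [696.6, 33.7, 96.3]
tcp_rot: [3.141, 0.0, 1.952]
contact_force: [-0.2, -0.2, -0.2]
opening: 0.502
grasp_force: 0.0
rows [ 0.001  -0.      0.0013] [0.001  0.0003 0.0021] t 3.2 F [-0.2 -0.2 -0.2] T [0.02 0.04 0.02] op 0.502 gf 0.0 tcp [696.6  33.7  96.3] [3.141 0.    1.952]
```

View pics/w2.png

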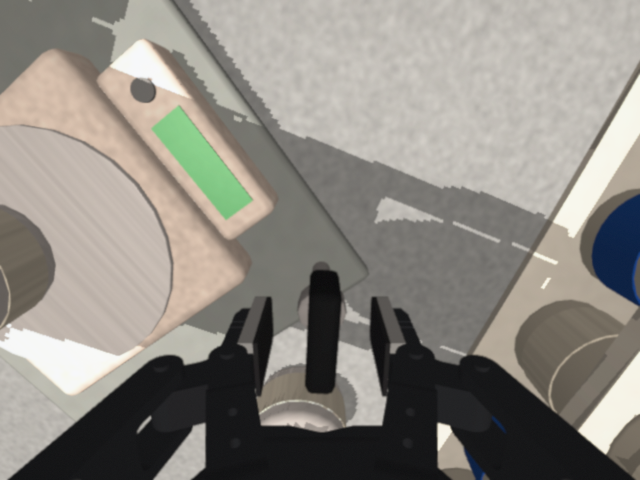

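The bar (x≈323) sits centred between the pads (271 and 371) and is aligned with them. Closing gently.

```bash
python3 -m crank '[[0,0,0,0,0,0,0.7],[0,0,0,0,0,0,0.8],[0,0,0,0,0,0,0.85],[0,0,0,0,0,0,0.9],[0,0,0,0,0,0,1]]' 25 >/dev/null
python3 -m crank '[[0,0,0,0,0,0,1],[0,0,0,0,0,0,1],[0,0,0,0,0,0,1]]' 
python3 -c "
from h import *; go([694.6,33.4,99],0.994)"
```

```text
clock: 4.05
eef_pos: [696.8, 33.5, 95.7]
tcp_rot: [3.14, 0.0, 1.952]
contact_force: [4.0, 0.6, 4.5]
opening: 0.22
grasp_force: 24.7
rows [ 0.0007 -0.0021 -0.0033] [ 1.600e-03 -3.000e-04  9.578e-01] t 4.05 F [4.  0.6 4.5] T [ 0.16 -0.77  0.05] op 0.22 gf 24.69595044851303 tcp [696.8  33.5  95.7] [3.14  0.    1.952]
```

```bash
python3 -m crank '[[0,0,0,0,0,0.1,1],[0,-0.0003,-0.0005,0,0,0.2,1],[0,-0.0005,-0.0008,0,0,0.3,1],[0,-0.0008,-0.0012,0,0,0.4,1],[0,-0.001,-0.0015,0,0,0.48,1]]' 
python3 -c "
from h import *; go([694.6,33.4,98.6],0.994)"
```

```text
clock: 4.55
eef_pos: [695.1, 33.1, 96.3]
tcp_rot: [3.142, -0.0, 1.468]
contact_force: [4.7, 1.0, -2.3]
opening: 0.23
grasp_force: 24.5
rows [ 0.0003 -0.0006 -0.0023] [-0.    -0.     0.474] t 4.55 F [ 4.7  1.  -2.3] T [ 0.22 -0.87  0.14] op 0.23 gf 24.51331615447998 tcp [695.1  33.1  96.3] [ 3.142 -0.     1.468]
```

```bash
python3 -m crank '[[0,0,-0.0003,0,0,0.1,1],[0.0003,-0.0003,-0.0006,0,0,0.2,1],[0.0003,-0.0005,-0.001,0,0,0.3,1],[0.0003,-0.0006,-0.0013,0,0,0.4,1],[0.0003,-0.0006,-0.0016,0,0,0.474,1]]' >/dev/null
python3 -m crank '[[0,0,0,0,0,0,1],[0,0,0,0,0,0,1]]' 
python3 - <<'E'
from h import *; go([694.6,33.4,98.6],0.994)
from rig import cams
f=cams.grab_frame("scene"); cv2.imwrite("pics/s2.png",cv2.resize(f["image"][140:380,190:450,::-1],None,fx=2.5,fy=2.5,interpolation=2))
E
```

```text
clock: 5.25
eef_pos: [693.9, 33.4, 96.3]
tcp_rot: [-3.14, 0.001, 0.998]
contact_force: [6.1, 0.9, -11.2]
opening: 0.218
grasp_force: 24.8
rows [ 0.0004  0.0006 -0.0023] [-0.0014  0.0011  0.0038] t 5.25 F [  6.1   0.9 -11.2] T [ 0.16 -1.25  0.03] op 0.218 gf 24.754813313484192 tcp [693.9  33.4  96.3] [-3.14e+00  1.00e-03  9.98e-01]
```

View pics/s2.png

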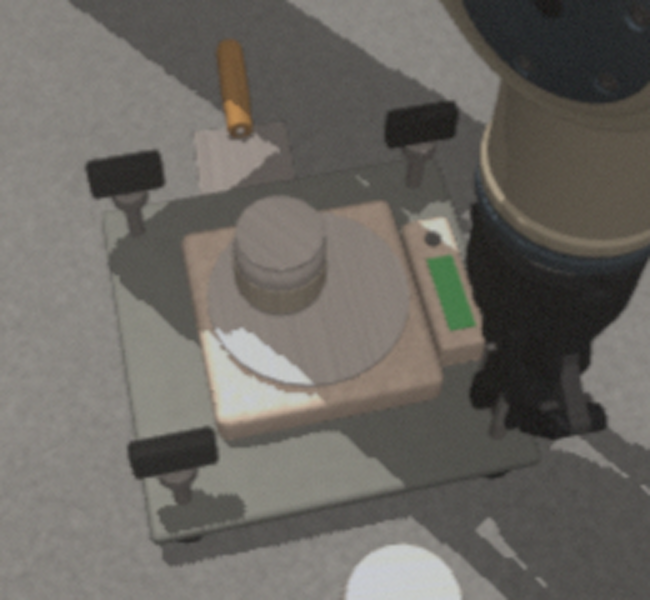

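The balance hasn't shifted. The tool carries about 11 N of lift, so I'll ease that off, open and back away upward.

```bash
python3 -m crank '[[0,0,0.0006,0,0,0.003,1],[0,0,0.001,0,0,0.003,1],[0,0,0.001,0,0,0.003,0.8],[0,0,0.001,0,0,0.003,0.6],[0,0,0.001,0,0,0.003,0.5]]' 
python3 -m crank '[[0,0,0,0,0,0,0.5],[0,0,-0.03,0,0,0,0.5],[0,0,-0.07,0,0,0,0.5],[0,0,-0.11,0,0,0,0.5],[0,0,-0.15,0,0,0,0.5]]' 
python3 -m crank '[[0,0,-0.05,0,0,0,0],[-0.05,0.04,-0.05,0,0,0,0],[-0.1,0.08,-0.05,0,0,0,0],[-0.15,0.1,-0.05,0,0,0,0],[-0.15,0.1,-0.05,0,0,0,0]]' 
python3 -m crank '[[0,0,0,0,0,0,0],[0,0,0,0,0,0,0]]' 
python3 - <<'E'
from h import *
from rig import cams
f=cams.grab_frame("scene"); a=cv2.resize(f["image"][160:370,210:430,::-1],None,fx=2.8,fy=2.8,interpolation=2);cv2.imwrite("pics/s3.png",a)
g=cams.grab_frame("side"); cv2.imwrite("pics/side3.png",g["image"][:,:,::-1])
E
```

```text
clock: 5.8
eef_pos: [693.3, 33.3, 96.5]
tcp_rot: [-3.139, 0.002, 0.995]
contact_force: [0.4, 0.2, -0.6]
opening: 0.501
grasp_force: 0.0
clock: 6.3
eef_pos: [693.9, 33.3, 248.9]
tcp_rot: [-3.141, 0.001, 0.995]
contact_force: [0.9, 0.4, -0.2]
opening: 0.499
grasp_force: 0.0
clock: 6.8
eef_pos: [695.8, -150.1, 297.4]
tcp_rot: [-3.141, 0.001, 0.993]
contact_force: [-0.1, 0.6, -0.2]
opening: 1.004
grasp_force: 0.0
clock: 7.0
eef_pos: [696.3, -147.4, 297.3]
tcp_rot: [-3.141, -0.0, 0.993]
contact_force: [-0.1, 0.2, -0.4]
opening: 1.0
grasp_force: 0.0
```

View pics/s3.png

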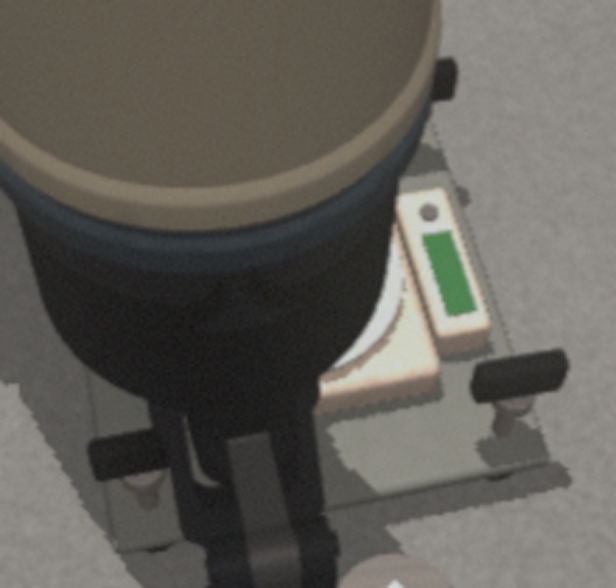

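The wing at (519,376) now looks parallel to the others. The arm hides part of the balance, so I'll clear it and measure precisely.

```bash
for i in 1 2 3; do python3 -m crank '[[0.13,-0.083,0,0,0,0,0],[0.13,-0.083,0,0,0,0,0],[0.13,-0.083,0,0,0,0,0],[0.13,-0.083,0,0,0,0,0],[0.13,-0.083,0,0,0,0,0]]' | sed -n 1,2p; done
python3 - <<'E'
from h import *
from rig import cams
f=cams.grab_frame("scene"); g=cams.grab_frame("side")
a=f["image"][160:370,210:430,::-1]; b=g["image"][130:400,150:450,::-1]
cv2.imwrite("pics/s4.png",np.hstack([cv2.resize(a,(400,382),interpolation=2),cv2.resize(b,(400,382),interpolation=2)]))
old=cv2.imread('pics/scene0.png'); 
for name,im in (('old',old),('new',f["image"][:,:,::-1])):
  for c in [(240,210),(359,190),(260,321),(397,294),(395,294)]:
    x,y=c; w=im[y-25:y+25,x-25:x+25].max(2); m=(w<45).astype(np.uint8)
    n,l,st,ct=cv2.connectedComponentsWithStats(m); k=1+st[1:,4].argmax()
    v,u=np.nonzero(l==k); u=u+x-25; v=v+y-25
    P=ray(f,np.c_[u,v],91)[:,:2]; ev,V=np.linalg.eigh(np.cov(P.T)); d=V[:,1]
    print(name,c,len(u),P.mean(0).round(1),round(np.arctan2(*d[::-1])%np.pi,3))
E
```

```text
clock: 7.6
eef_pos: [697.8, 10.4, 297.5]
clock: 8.1
eef_pos: [699.0, 162.3, 297.2]
clock: 8.6
eef_pos: [700.6, 315.2, 296.9]
old (240, 210) 331 [446.2 -19.5] 1.018
old (359, 190) 315 [544.1 131.8] 1.156
old (260, 321) 280 [ 598.9 -119.7] 0.917
old (397, 294) 264 [695.1  34. ] 1.914
old (395, 294) 264 [695.1  34. ] 1.914
new (240, 210) 257 [447.8 -20.6] 1.102
new (359, 190) 392 [542.7 132.2] 1.168
new (260, 321) 225 [ 599.8 -119.6] 1.006
new (397, 294) 386 [694.8  34.4] 1.064
new (395, 294) 386 [694.8  34.4] 1.064
```

View pics/s4.png

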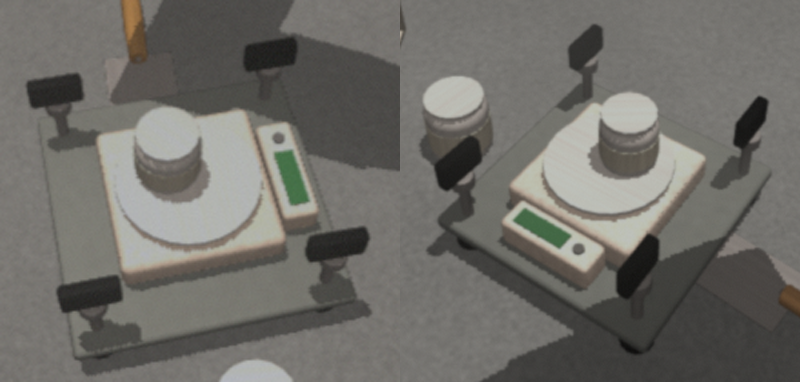

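```bash
python3 - <<'E'
from h import *
from rig import cams
old=cv2.imread('pics/scene0.png'); f=cams.grab_frame("scene"); new=f["image"][:,:,::-1]
for name,im,cs in (('old',old,[(240,210),(359,190),(260,321)]),('new',new,[(240,210),(359,190),(260,321),(396,294)])):
  for x,y in cs:
    w=im[y-16:y+20,x-12:x+13].max(2).astype(float); w=cv2.GaussianBlur(w,(3,3),.6); C=w.min(0)+ (np.median(w[:4])-w.min(0))*.5
    pts=[]
    for c in range(w.shape[1]):
      k=np.argmin(w[:,c]); 
      while k>0 and w[k-1,c]<C[c]: k-=1
      if k>0: pts.append((x-12+c, y-16+k-(C[c]-w[k,c])/(w[k-1,c]-w[k,c]+1e-6)))
    vx,vy,x0,y0=cv2.fitLine(np.array(pts,np.float32),cv2.DIST_HUBER,0,.01,.01).ravel()
    P=ray(f,[[x0-12*vx,y0-12*vy],[x0+12*vx,y0+12*vy]],104); d=P[1]-P[0]
    print(name,(x,y),len(pts),round(np.arctan2(d[1],d[0])%np.pi,3))
print(R)
E
python3 -c "
from rig import r; print(r.sense()['clock'])"
```

```text
old (240, 210) 25 0.995
old (359, 190) 25 0.999
old (260, 321) 25 0.993
new (240, 210) 25 0.995
new (359, 190) 25 0.99
new (260, 321) 25 0.997
new (396, 294) 25 0.956
<class 'scipy.spatial.transform._rotation.Rotation'>
8.75
```

The loose wing reads 0.956 rad against 0.994 for the others. That is about 2° past, or 0.1 mm of foot travel, well within the pads' give. The balance hasn't moved, and the arm is clear of it.

```bash
python3 -c "
from rig import sign_off; print(sign_off())"
```

```text
the job is handed in; nothing more can be done
None
```

I screwed the loose foot down about 1 rad clockwise; its wing is within about 2° of the other three, slightly past in line. The balance is where it stood, the arm is clear, and I handed in at about 9 s. I judged level and firm from the wing angle; I did not check the far foot's contact directly.

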